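# Free the keeper plate of a reel stand under a left-hand lever nut

### The job

The empty reel on the stand has to be changed, so take off the slotted keeper plate that holds it. The lever nut on the spindle has a left-hand thread: loosen it by swinging its lever clockwise (seen from above) with a light hand, feeling that it goes on turning freely rather than tightening, until you first feel it come up against its hard stop; leave it there, and never lean on the lever (a dozen newtons at its grip is too much). Then raise the keeper plate over its two ledges, draw it out from under the nut without prying, and lay it flat and gently in the empty cardboard tray, leaving the other goods alone.

Things in the scene. Friction and masses are not known exactly. Their poses are not given: they have to be found in the camera images.
- stand: round dark steel stand, 190 mm across, with an empty black reel on it, fixed to the bench. Origin on the spindle axis at bench level; z up. Top face of the reel's upper flange: 74 mm above the bench, 176 mm across. The keeper is drawn out towards the stand's own -x. The 14 mm thick spindle rises to 145 mm and stands in the keeper's slot.
- ledges (a point): point on the reel's top face midway between two small ledges, 36.5 mm from the spindle axis towards the stand's -x. Each ledge is 6 mm high, 10 mm along x, and spans 20 to 34 mm either side of the centre line. They block the keeper's shoulders (1.5 mm play) until it is raised more than 6 mm.
- nut: steel nut with a flange, left-hand thread. Origin on the spindle axis, 70 mm above the bench when fully tight; its x axis points along the slack lever. Clockwise from above loosens and raises it 5.5 mm per rad; it stays where it is left. Drag when turning: 2 to 5 N at the lever's grip. It starts 0.05 to 0.8 rad off fully tight; anticlockwise tightens it to a hard end.
- nut_flange (a point): centre of the underside of the nut's flange (40 mm across), directly over the keeper. Clockwise the nut has 0.95 to 1.7 rad of travel left at the start, to a hard stop that is unmarked and can only be felt. There the lever stands 45 to 90 degrees to one side of the keeper's tab, and flange and keeper are 10 mm apart.
- lever: the nut's lever, turning with it about the spindle; origin as the nut's, x axis along the lever. It is sprung: it flexes against the nut about 1 degree per 3.3 N at the grip (0.067 rad per N m), so flexing shows the torque. Over about 12 N at the grip (0.065 rad of flex), either way round, would harm the thread.
- lever_grip (a point): point on the axis of the lever's upright round black grip, 19 mm below its upper end, 80 mm from the spindle axis. The grip is 18 mm across; its upper 43 mm stand clear above the 12 mm round lever rod. This point lies about 129 mm above the bench at the start. Axes as lever; it rises with the nut.
- keeper: loose slotted steel plate, 6 mm thick, about 0.2 kg, flat on the reel under the nut. Origin at its underside, on the spindle axis at the start; axes as the stand's. Forked end 60 mm long (x -30 to 30 mm), 62 mm wide; its slot, 20 mm wide, opens to +x from x = -12 mm. A neck 30 mm wide runs to x = -96 mm. Drawn 60 mm towards -x it is clear of the nut and can go straight up.
- keeper_tab (a point): top centre of the keeper's upright tab, 54 mm above the keeper's underside, at x = -76 mm on the keeper. The tab is 30 mm long (keeper x) and 12 mm thick (keeper y): pinch it across its thickness from above.
- tray: empty open cardboard tray, 170 x 170 mm, 35 mm high, walls 4 mm, floor about 5 mm thick, fixed to the bench left or right of the robot. Origin: centre of its underside; sides along its x and y.
- bin: bystander: blue open bin 130 x 130 mm, 60 mm high, on the other side from the tray, holding a castor. Origin at its underside.
- castor: bystander: castor standing on its 50 mm plate in the blue bin. Origin at the plate's underside.
- carton: bystander: small carton, 70 x 50 x 45 mm, on the bench. Origin at its underside.
- padlock: bystander: brass padlock standing on the bench, 45 mm wide, 70 mm tall. Origin at its underside.
Things that resemble listed ones, but are neither listed nor needed, are in the scene too. Of the things like the tray, leave any that is black or blue; of the rest the larger one is meant.

How it is judged:
By the outcome, as a careful person would: the job done as asked, in the order asked, and still so for the second after the job is handed in, with the robot touching nothing.
It also fails if it takes over 72 s, if anything falls off the work surface, if the arm or the gripper's body presses on something with over 40 N, if the wrist force passes 120 N, or if a joint passes its speed limit or range.

### The arm

A 6-joint arm with a two-finger parallel gripper is mounted at the origin on the work surface. World frame = base frame: x ahead of the robot, y to its left, z up, the work surface at z = 0. Lengths are in mm, angles in rad, forces in N, time in s.
With the tool pointing down it reaches from about 375 to 900 mm from the base axis. Payload 3.1 kg.
Tool frame: the origin (TCP) lies on the mounting face of the last link; the fingertips stand 182 mm ahead of it and the grasp point (between the pads) lies 164 mm ahead of it (tcp_to_grasp is the z of the grasp point in the tool frame, in mm); z points along the fingers, y is the line along which they close (so a half turn about z gives the same grasp; the last joint's range is limited). The gripper opens to 87 mm and grips with 3 to 60 N. Pads are 19 mm wide; open, the fingers measure 117 mm over their backs; the gripper's body (75 mm by 190 mm) begins 51 mm behind the grasp point.
Start: joints at [0.98, 0.527, 1.433, -0, 1.181, -0.178], TCP at [250.694, 572.495, 404.748] pointing down, gripper open.
Joint ranges: [-3.08, 3.08], [-0.75, 2.2], [0.22, 2.44], [-1.43, 4.57], [0, 2.65], [-2.85, 2.85]. Speed limits (rad/s): [2.79, 2.79, 3.14, 3.14, 3.14, 3.14].

### API

Orientations are given as a unit quaternion [x, y, z, w].
In Python, from station import read_state, read_camera, job_done, tcp_to_grasp gives the robot as it stands. The module is installed in compiled form; this text tells all that it offers.
- The arm moves only by the tool drive_tool, never from a script. Its argument "deltas" is a list of rows, each a list of 5 numbers: the shift along the tool's x, y, z in m, then the turn about the tool's z in rad, then the finger opening in m, from 0 to 0.087. A call has 1 to 12 rows; each row shifts and turns the commanded pose from where the row before left it, along the tool's axes as they then stand; what a row does not reach is not made up. A row lasts 1/10 s, in which the tool goes at most 50 mm and 8.59 degrees, less where a joint would pass 70% of its speed; a pose out of reach is approached as far as the arm can. A call is refused whole if a number of a shift passes 0.05 or a number of a turn 0.15, either way. A call with a gripper value outside its range is refused whole. The fingers move at their own pace and stop on an object; "force" is the grip in N (left out, the last holds). Time passes only in rows, so rows that do not move let the fingers close. It gives the time, the measured TCP pose, the force, the opening and the grip force at its end, in the units of the state.
- read_state(): the state, without advancing time (a new reading comes with each control period).
- read_camera(name): name is "scene" or "top" or "wrist"; returns a dict with "pixels" (420x560x3 uint8, blue, green, red), "vfov" (degrees; the focal length in pixels is half the picture's height over the tangent of half this angle, whatever the lens; pixels are square), "cx", "cy" (the principal point, pixels), "R" (3x3) and "t" (3): a world point X has camera coordinates R X + t. Camera axes: x right, y down, z forward; pixel columns grow to the right and rows downward; lengths in mm; the calibration is good to about 2 mm. A picture is of the moment at which its call begins. There is no depth.
- job_done(): hands the job in; it is judged then, once.
The state is a dict: "time_s": time; "joints": joint angles; "joint_vel": joint speeds; "tau": joint torques, N m; "tool_pos": TCP position; "eef_rot": TCP orientation; "wrist_force": force on the tool from outside, world axes, zero at the start; "moment": the same for the moment, N m; "gripper_width": opening from 0.0 (shut) to 1.0 (fully open); "finger_force": force on a finger pad.
Only numpy, scipy, OpenCV 4.12 (cv2) and the standard library are available. Lean on these libraries where they do the work, as an engineer would, in place of code of your own. Each camera call takes 0.05 s, during which the arm holds its last target. There are 200 camera calls.

## Working session

There is one attempt and no reset: what is moved stays moved. The work goes in short steps, Python scripts to look and compute and a tool call to move; the robot and the scene stay as the last step left them, time stands still between calls to the robot, and variables do not carry over. Pictures are saved under pics/ and viewed, at most 10 in all, crops included, and the job is handed in when it is done.

Besides the shell and the picture viewer there is one more tool, called as name(argument=value, ...) on one line, values as JSON. drive_tool: Moves the arm, as the interface text tells. Its arguments: {"type":"object","properties":{"deltas":{"type":"array"},"force":{"type":"number"}},"required":["deltas"]}

```bash
mkdir -p pics
cat > h.py <<'E'
import numpy as np, cv2, pickle
from station import *
def cam(n,save=None):
    c=read_camera(n); c['px']=np.array(c['pixels'],np.uint8); c['R']=np.array(c['R']).reshape(3,3); c['t']=np.array(c['t']).ravel()
    if save: cv2.imwrite('pics/'+save+'.png',c['px']); pickle.dump(c,open('pics/'+save+'.pkl','wb'))
    return c
def load(s): return pickle.load(open('pics/'+s+'.pkl','rb'))
def foc(c): return 210/np.tan(np.radians(c['vfov'])/2)
def ray(c,u,v):
    f=foc(c); d=c['R'].T@np.array([(u-c['cx'])/f,(v-c['cy'])/f,1]); return -c['R'].T@c['t'], d/np.linalg.norm(d)
def onz(c,u,v,z):
    o,d=ray(c,u,v); return o+d*(z-o[2])/d[2]
def proj(c,X):
    p=c['R']@np.array(X,float)+c['t']; f=foc(c); return np.array([c['cx']+f*p[0]/p[2],c['cy']+f*p[1]/p[2]])
def tri(*obs):
    A=np.zeros((3,3));b=np.zeros(3);L=[]
    for c,u,v in obs:
        o,d=ray(c,u,v);P=np.eye(3)-np.outer(d,d);A+=P;b+=P@o;L.append((o,P))
    X=np.linalg.solve(A,b); return X,[round(float(np.linalg.norm(P@(X-o))),1) for o,P in L]
E
python3 - <<'E'
from h import *
ims=[]
for n in ['scene','top','wrist']:
    c=cam(n,n+'0'); print(n,c['vfov'],c['cx'],c['cy'],(-c['R'].T@c['t']).round(),c['R'].round(2).tolist())
print(read_state())
E
```

```text
scene 51.94230454005155 274.70401622801 208.92000046562507 [1085. -528.  964.] [[0.76, 0.65, -0.0], [0.46, -0.54, -0.71], [-0.46, 0.53, -0.71]]
top 48.96485612312666 286.73784967061977 217.11364157960625 [ 441.  134. 1230.] [[0.02, -1.0, 0.01], [-1.0, -0.02, -0.05], [0.05, -0.01, -1.0]]
wrist 58.5800819246244 283.57827452076356 204.86255189230613 [181. 602. 385.] [[0.4, 0.92, -0.0], [0.88, -0.38, 0.28], [0.26, -0.11, -0.96]]
{'time_s': 0.15, 'joints': array([ 9.79493473e-01,  5.28283021e-01,  1.43358737e+00, -2.79286537e-06,
        1.18136792e+00, -1.78494913e-01]), 'joint_vel': array([ 6.44574473e-05, -1.87192978e-04, -3.48738929e-03, -1.84261259e-04,
       -2.49200369e-04, -1.49689327e-03]), 'tau': array([ 3.37964366e-04, -4.40432489e+01, -1.76842618e+01,  6.33864803e-02,
        5.52386802e-02, -1.09622886e-04]), 'tool_pos': array([250.56975824, 572.30317672, 403.98404864]), 'eef_rot': array([ 2.04940942e-01,  9.78773995e-01, -7.63112871e-04, -3.07746927e-04]), 'wrist_force': array([-0.40982366, -0.35499831, -0.38149157]), 'moment': array([-0.00121326, -0.03209345,  0.01420535]), 'finger_force': 0.0, 'gripper_width': 1.001092500912546}
```

View pics/scene0.png

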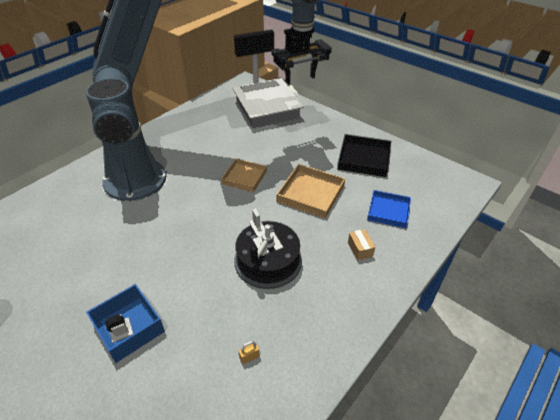

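View pics/top0.png

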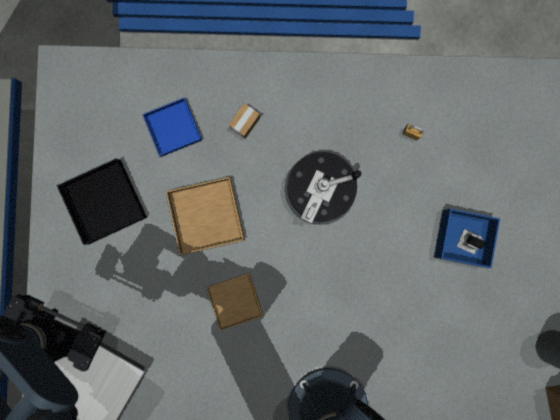

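The scene view shows the stand at (268,250), larger cardboard tray at (311,190), small tray (244,174), black tray (365,155), blue tray (390,208), bin (125,325), padlock (249,352) and carton (362,244). In the top view the stand is at (321,187), the lever grip at (356,174), the tab near (312,206) and the larger tray at (206,215).
Tray candidates in top: (206,215) larger brown, (236,300) smaller brown, (102,201) black, (172,127) blue. I choose (206,215). I'll check the stand in one close crop.

Run:
```python
from h import *
a=load('top0');b=load('scene0')
A=cv2.resize(a['px'][140:240,275:375],(400,400),interpolation=cv2.INTER_CUBIC)
B=cv2.resize(b['px'][200:290,225:315],(400,400),interpolation=cv2.INTER_CUBIC)
cv2.imwrite('pics/crop1.png',np.hstack([A,B]))
# tray
h=cv2.cvtColor(a['px'],cv2.COLOR_BGR2HSV); m=cv2.inRange(h,(8,70,60),(25,255,255))
for c in cv2.findContours(m,0,2)[0]:
    if cv2.contourArea(c)>800:
        r=cv2.minAreaRect(c); P=np.array([onz(a,*q,35)[:2] for q in cv2.boxPoints(r)]); print(r,P.round().tolist(),P.mean(0).round(),np.linalg.norm(P-np.roll(P,1,0),axis=1).round())
# reel dark blob in top
g=a['px'].max(2)[140:240,275:375]; m=(g<75).astype(np.uint8)
c=max(cv2.findContours(m,0,2)[0],key=cv2.contourArea); (x,y),r=cv2.minEnclosingCircle(c); print('reel',x+275,y+140,r,onz(a,x+275,y+140,74))
```

```text
((234.25001525878906, 301.2500305175781), (45.53679656982422, 45.853023529052734), 71.56504821777344) [[311.0, 325.0], [350.0, 215.0], [241.0, 175.0], [202.0, 285.0]] [276. 250.] [116. 118. 117. 117.]
((204.58233642578125, 215.37060546875), (65.83839416503906, 66.48919677734375), 77.47119140625) [[557.0, 437.0], [599.0, 270.0], [433.0, 229.0], [392.0, 395.0]] [495. 333.] [171. 172. 171. 171.]
reel 323.5 186.0 39.46210479736328 [573.86487503  29.51530601  74.        ]
```

View pics/crop1.png

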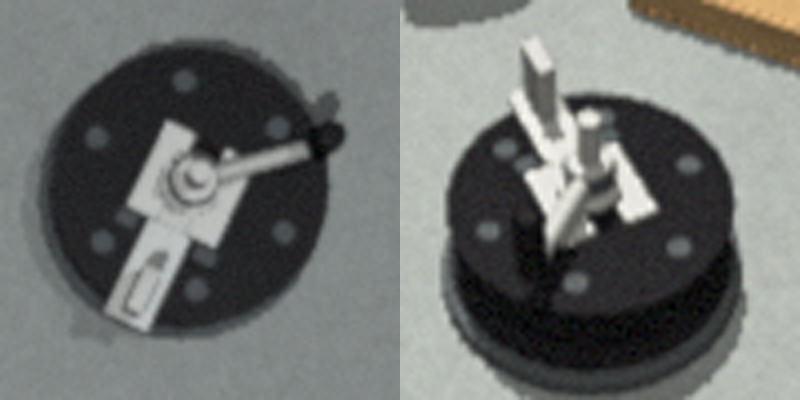

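The close crop shows the keeper with neck and tab to the lower left, (147,283) in the left half. The spindle top is at (193,178) and the lever, with its black grip at (328,133), points right. The lever is on the far side from the tab, so swinging it clockwise brings it toward the robot and the tab.

Run:
```python
from h import *
a=load('top0');b=load('scene0')
T=lambda x,y:(a,275+x/4,140+y/4); S=lambda x,y:(b,225+(x-400)/4.4444,200+y/4.4444)
for n,p,q,z in [('spindle',(194,178),(590,117),145),('tab',(147,283),(537,46),128),('grip',(328,133),(522,212),148)]:
    print(n,tri(T(*p),S(*q)),onz(*T(*p),z).round(1))
# tray rim corners check in scene
m=cv2.inRange(cv2.cvtColor(b['px'],cv2.COLOR_BGR2HSV),(8,70,60),(25,255,255))
for c in cv2.findContours(m[155:225,265:355],0,2)[0]:
    if cv2.contourArea(c)>500:
        P=[onz(b,x+265,y+155,35)[:2] for x,y in cv2.approxPolyDP(c,4,True)[:,0]]; print(np.array(P).round().tolist())
print(tcp_to_grasp)
```

```text
spindle (array([570.92783133,  36.16299968, 137.97561865]), [1.2, 1.2]) [569.2  36.  145. ]
tab (array([506.89130192,  61.80385904, 135.50795077]), [0.2, 0.2]) [507.5  61.4 128. ]
grip (array([596.40906769, -44.4910061 , 144.70632576]), [2.1, 2.1]) [597.4 -42.5 148. ]
[[398.0, 387.0], [431.0, 243.0], [459.0, 206.0], [612.0, 248.0], [554.0, 433.0]]
163.5
```

drive_tool(deltas=[[-0.02,-0.013,0,0,0.087],[-0.04,-0.026,0,0,0.087],[-0.04,-0.026,0,0,0.087],[-0.04,-0.026,0,0,0.087],[-0.04,-0.026,0,0,0.087],[-0.04,-0.026,0,0,0.087],[-0.04,-0.026,0,0,0.087],[-0.04,-0.026,0,0,0.087],[-0.04,-0.026,0,0,0.087],[-0.04,-0.026,0,0,0.087],[-0.04,-0.026,0,0,0.087],[-0.04,-0.026,0,0,0.087]])

```text
time_s: 1.35
tool_pos: [552.8, 112.2, 404.6]
eef_rot: [0.205, 0.979, 0.0, -0.0]
wrist_force: [0.4, 0.1, -0.2]
gripper_width: 1.001
finger_force: 0.0
```

drive_tool(deltas=[[-0.04,-0.026,0,0,0.087],[-0.04,-0.026,0,0,0.087],[-0.02,-0.013,0,0,0.087],[0,0,0,0,0.087],[0,0,0,0,0.087]])

```text
time_s: 1.85
tool_pos: [617.4, 14.1, 404.1]
eef_rot: [0.206, 0.979, 0.0, -0.001]
wrist_force: [0.8, 0.8, -0.4]
gripper_width: 1.001
finger_force: 0.0
```

Run:
```python
from h import *
c=cam('wrist','w1'); cv2.imwrite('pics/w1v.png',cv2.resize(c['px'],(784,588),interpolation=cv2.INTER_CUBIC))
print(read_state()['tool_pos'],read_state()['eef_rot'],[proj(c,p).round() for p in [(571,36,145),(506,62,128),(596,-44,148)]])
```

```text
[616.95710266  14.96661342 404.20297287] [ 2.04906629e-01  9.78780891e-01  2.24342201e-04 -1.09103343e-03] [array([286., 136.]), array([282.,  20.]), array([191., 220.])]
```

View pics/w1v.png

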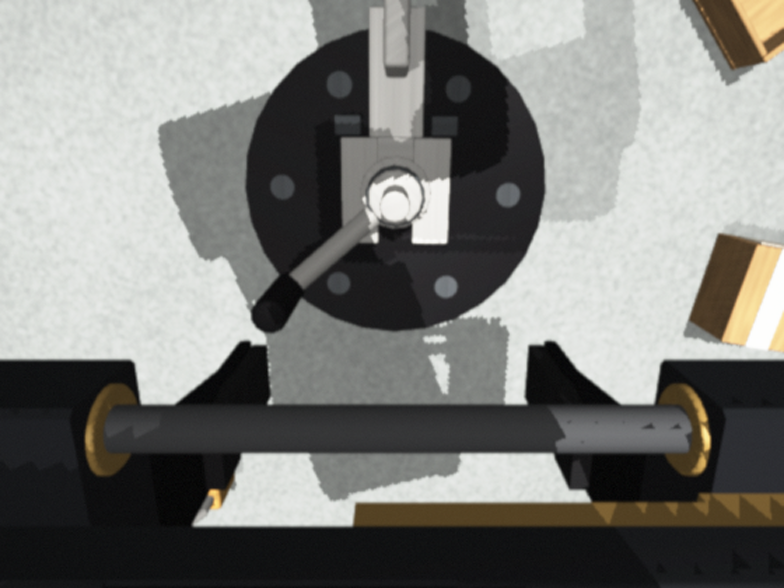

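The wrist view (1.4x) shows the spindle top at (396,205), the grip's top at (270,317), the keeper plate pointing up the image with the tab near (397,70) partly cut off, and both ledges beside the neck. I'll take a second place for triangulation.

drive_tool(deltas=[[0.015,-0.035,0,0,0.06],[0.015,-0.035,0,0,0.03],[0,0,0,0,0.03],[0,0,0,0,0.03]])

```text
time_s: 2.3
tool_pos: [561.3, -36.6, 405.1]
eef_rot: [0.205, 0.979, 0.0, 0.0]
wrist_force: [0.2, -0.1, 0.7]
gripper_width: 0.717
finger_force: 0.0
```

Run:
```python
from h import *
c=cam('wrist','w2'); cv2.imwrite('pics/w2v.png',cv2.resize(c['px'],(784,588),interpolation=cv2.INTER_CUBIC))
print(read_state()['tool_pos'],read_state()['gripper_width'])
```

```text
[562.00127459 -36.4817393  405.20898208] 0.6731078785165314
```

View pics/w2v.png

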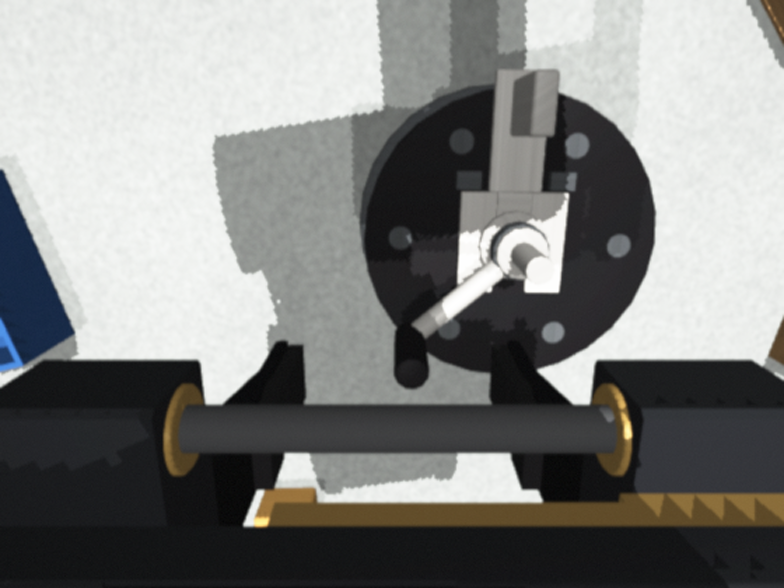

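The second view (1.4x) shows the spindle top at (539,270), the grip top at (412,374), the tab top centre at (546,103), the neck end corners at (497,70) and (559,70), and the ledges at (469,181) and (563,182).

Run:
```python
from h import *
a=load('w1');b=load('w2');t=load('top0');s=load('scene0')
A=lambda x,y:(a,x/1.4,y/1.4);B=lambda x,y:(b,x/1.4,y/1.4)
T=lambda x,y:(t,275+x/4,140+y/4); S=lambda x,y:(s,225+(x-400)/4.4444,200+y/4.4444)
print('spin',tri(A(396,205),B(539,270)))
print('grip',tri(A(270,317),B(412,374)),tri(A(270,317),B(412,374),T(328,133),S(522,212)))
print('tab',tri(B(546,103),T(147,283),S(537,46)),onz(*B(546,103),128))
print('ledge mid',tri(A(347,125),B(469,181)),tri(A(444,125),B(563,182)))
print('reel w1',onz(*A(395.5,179.5),74))
P={}
for n,v,q in [('w1',A,[(341,138),(451,138),(341,243),(447,243)]),('w2',B,[(460,192),(569,193),(458,291),(562,293),(497,69),(489,191),(547,191)])]:
    print(n,[onz(*v(*p),80)[:2].round(1).tolist() for p in q])
```

```text
spin (array([576.57533399,  31.2779204 , 142.29954493]), [0.4, 0.4])
grip (array([600.70381793, -45.55627907, 146.37510435]), [0.1, 0.1]) (array([598.54648819, -45.07413723, 147.87371521]), [1.8, 1.4, 2.8, 3.2])
tab (array([506.88128376,  61.46140528, 135.35126405]), [0.7, 0.5, 0.3]) [507.24383228  62.74091959 128.        ]
ledge mid (array([532.18992084,  21.17277418,  81.5406595 ]), [0.1, 0.1]) (array([553.8866918 ,  70.06296539,  82.69692219]), [0.3, 0.3])
reel w1 [570.57406296  33.62320601  74.        ]
w1 [[537.0, 15.1], [561.7, 71.5], [591.0, -10.6], [616.2, 46.8]]
w2 [[536.2, 14.2], [562.0, 71.7], [591.2, -9.0], [617.8, 48.6], [482.9, 57.0], [542.4, 29.7], [555.8, 60.4]]
```

drive_tool(deltas=[[-0.039,0.007,0,0,0.03],[0,0,0,0.14,0.03],[0,0,0,0.14,0.03],[0,0,0,0.14,0.03],[0,0,0,0.14,0.03],[0,0,0,0.14,0.03],[0,0,0.02,0.15,0.03],[0,0,0.02,0,0.03],[0,0,0.02,0,0.03],[0,0,0,0,0.03],[0,0,0,0,0.03]])

```text
time_s: 3.45
tool_pos: [601.2, -45.9, 344.7]
eef_rot: [0.59, 0.808, 0.0, -0.0]
wrist_force: [1.0, -0.6, -0.3]
gripper_width: 0.341
finger_force: 0.0
```

Run:
```python
from h import *
c=cam('wrist','w3'); s=read_state(); q=s['eef_rot']
from scipy.spatial.transform import Rotation as R
print(s['tool_pos'],s['gripper_width']*87,R.from_quat(q).as_matrix().round(3).tolist())
cv2.imwrite('pics/w3v.png',c['px'])
print(proj(c,(600.7,-45.6,148)))
```

```text
[601.38807922 -46.1731961  345.48437354] 30.046149347499288 [[-0.304, 0.953, 0.002], [0.953, 0.304, -0.0], [-0.001, 0.001, -1.0]]
[280.94110397 249.41763926]
```

View pics/w3v.png

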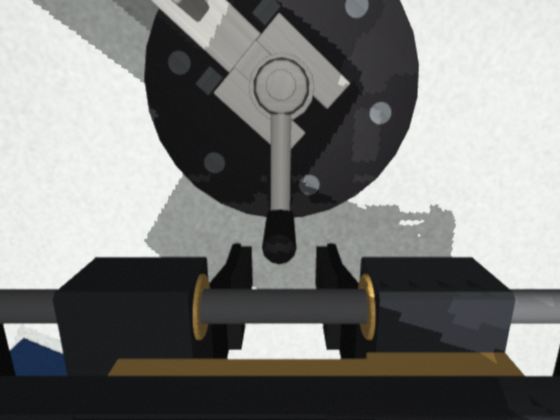

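The picture shows the grip at (280,247), centred between the fingertips (238 and 327). I descend over it and then start the swing gently.

drive_tool(deltas=[[0,0,0.02,0,0.03],[0,0,0.015,0,0.03],[0,0,0.008,0,0.03],[0,0,0,0,0.03],[0,0,0,0,0.03]])

```text
time_s: 4.0
tool_pos: [601.1, -46.9, 302.6]
eef_rot: [0.59, 0.807, 0.0, 0.001]
wrist_force: [0.6, 0.5, -0.4]
gripper_width: 0.343
finger_force: 0.0
```

drive_tool(deltas=[[0,-0.002,0,0.025,0.03],[0,-0.002,0,0.025,0.03],[0,-0.002,0,0.025,0.03],[0,-0.002,0,0.025,0.03],[0,-0.002,0,0.025,0.03],[0,-0.002,0,0.025,0.03]])

```text
time_s: 4.6
tool_pos: [589.5, -49.6, 302.1]
eef_rot: [0.65, 0.76, 0.001, 0.001]
wrist_force: [3.3, 2.2, -0.4]
gripper_width: 0.343
finger_force: 1.6
```

drive_tool(deltas=[[0,-0.003,-0.0002,0.0375,0.03],[0.0001,-0.004,-0.0003,0.05,0.03],[0.0001,-0.004,-0.0003,0.05,0.03],[0.0001,-0.004,-0.0003,0.05,0.03],[0.0001,-0.004,-0.0003,0.05,0.03],[0.0001,-0.004,-0.0003,0.05,0.03]])

```text
time_s: 5.2
tool_pos: [566.8, -50.2, 303.8]
eef_rot: [0.752, 0.659, 0.001, 0.001]
wrist_force: [2.8, 1.5, -1.7]
gripper_width: 0.348
finger_force: 1.7
```

```bash
cat > st.py <<'E'
from h import *
from scipy.spatial.transform import Rotation as R
s=read_state(); M=R.from_quat(s['eef_rot']).as_matrix(); p=s['tool_pos']; r=p[:2]-np.array([576.4,31.2])
f=M.T@s['wrist_force']
print('t',s['time_s'],'r',np.linalg.norm(r).round(1),'ang',np.degrees(np.arctan2(r[1],r[0])).round(1),'toolx',np.degrees(np.arctan2(M[1,0],M[0,0])).round(1),'f_tool',f.round(2),'ff',s['finger_force'],'Mz',np.round(s['moment'],2))
E
python3 st.py
```

```text
t 5.2 r 82.0 ang -96.7 toolx 82.4 f_tool [1.86 2.55 1.76] ff 1.710431880201213 Mz [ 0.15 -0.54  0.02]
```

drive_tool(deltas=[[0.0002,-0.004,-0.0003,0.05,0.03],[0.0002,-0.004,-0.0003,0.05,0.03],[0.0002,-0.004,-0.0003,0.05,0.03],[0.0002,-0.004,-0.0003,0.05,0.03],[0.0002,-0.004,-0.0003,0.05,0.03],[0.0002,-0.004,-0.0003,0.05,0.03],[0.0002,-0.004,-0.0003,0.05,0.03],[0.0002,-0.004,-0.0003,0.05,0.03],[0.0002,-0.004,-0.0003,0.05,0.03],[0.0001,-0.0025,-0.0002,0.03,0.03]])

```text
time_s: 6.2
tool_pos: [531.6, -36.9, 306.8]
eef_rot: [0.887, 0.462, 0.001, 0.003]
wrist_force: [1.7, -5.9, -1.1]
gripper_width: 0.345
finger_force: 2.2
```

```bash
python3 st.py
```

```text
t 6.2 r 81.5 ang -123.4 toolx 55.0 f_tool [-3.85  4.77  1.11] ff 2.2432112140813842 Mz [-0.98 -0.18 -0.04]
```

drive_tool(deltas=[[0,-0.001,0,0.0125,0.03],[0,-0.001,-0.0001,0.0125,0.03]])

```text
time_s: 6.4
tool_pos: [529.9, -35.8, 306.9]
eef_rot: [0.893, 0.451, 0.0, 0.002]
wrist_force: [1.8, -4.5, 0.1]
gripper_width: 0.343
finger_force: 2.1
```

```bash
python3 st.py
```

```text
t 6.4 r 81.5 ang -124.7 toolx 53.6 f_tool [-2.56  4.08 -0.1 ] ff 2.147304662503302 Mz [-0.99 -0.16 -0.09]
```

drive_tool(deltas=[[0,-0.00125,-0.0001,0.0156,0.03],[0,-0.00125,-0.0001,0.0156,0.03],[0,-0.00125,-0.0001,0.0156,0.03],[0,-0.00125,-0.0001,0.0156,0.03]])

```text
time_s: 6.8
tool_pos: [525.9, -32.9, 307.2]
eef_rot: [0.906, 0.423, 0.0, 0.002]
wrist_force: [1.7, -6.0, -0.9]
gripper_width: 0.345
finger_force: 2.3
```

```bash
python3 st.py
```

```text
t 6.8 r 81.6 ang -128.3 toolx 50.0 f_tool [-3.52  5.16  0.97] ff 2.251401246758178 Mz [-1.1  -0.02 -0.11]
```

drive_tool(deltas=[[0,-0.00125,-0.0001,0.0156,0.03],[0,-0.00125,-0.0001,0.0156,0.03]])

```text
time_s: 7.0
tool_pos: [523.9, -31.2, 307.4]
eef_rot: [0.913, 0.409, 0.0, 0.002]
wrist_force: [1.3, -5.2, -0.3]
gripper_width: 0.343
finger_force: 2.3
```

drive_tool(deltas=[[0.0001,-0.00125,-0.0001,0.0156,0.03],[0,-0.00125,-0.0001,0.0156,0.03]])

```text
time_s: 7.2
tool_pos: [522.1, -29.4, 307.6]
eef_rot: [0.919, 0.394, 0.0, 0.002]
wrist_force: [0.0, -5.8, -0.2]
gripper_width: 0.349
finger_force: 2.3
```

drive_tool(deltas=[[0.0001,-0.00125,-0.0001,0.0156,0.03],[0,-0.00125,-0.0001,0.0156,0.03]])

```text
time_s: 7.4
tool_pos: [520.3, -27.6, 307.8]
eef_rot: [0.925, 0.38, 0.0, 0.002]
wrist_force: [1.0, -5.4, -1.1]
gripper_width: 0.347
finger_force: 2.2
```

drive_tool(deltas=[[0.0001,-0.0015,-0.0001,0.0187,0.03],[0,-0.0015,-0.0001,0.0187,0.03]])

```text
time_s: 7.6
tool_pos: [518.2, -25.4, 308.0]
eef_rot: [0.932, 0.363, -0.0, 0.002]
wrist_force: [0.8, -6.5, -0.0]
gripper_width: 0.344
finger_force: 2.3
```

drive_tool(deltas=[[0.0001,-0.0015,-0.0001,0.0187,0.03],[0,-0.0015,-0.0001,0.0187,0.03]])

```text
time_s: 7.8
tool_pos: [516.2, -23.0, 308.1]
eef_rot: [0.939, 0.345, -0.0, 0.002]
wrist_force: [0.2, -6.1, -0.6]
gripper_width: 0.346
finger_force: 2.2
```

```bash
python3 st.py
```

```text
t 7.8 r 81.0 ang -138.0 toolx 40.4 f_tool [-3.79  4.72  0.57] ff 2.243384618195705 Mz [-1.    0.06 -0.08]
```

drive_tool(deltas=[[0.0001,-0.0015,-0.0001,0.0187,0.03],[0,-0.0015,-0.0001,0.0187,0.03]])

```text
time_s: 8.0
tool_pos: [514.2, -20.7, 308.3]
eef_rot: [0.945, 0.328, -0.0, 0.002]
wrist_force: [-1.0, -5.3, 0.5]
gripper_width: 0.346
finger_force: 2.3
```

drive_tool(deltas=[[0.0001,-0.0015,-0.0001,0.0187,0.03],[0,-0.0015,-0.0001,0.0187,0.03]])

```text
time_s: 8.2
tool_pos: [512.4, -18.2, 308.5]
eef_rot: [0.951, 0.31, -0.0, 0.002]
wrist_force: [-1.3, -6.2, 0.0]
gripper_width: 0.345
finger_force: 2.3
```

drive_tool(deltas=[[0.0001,-0.0015,-0.0001,0.0187,0.03],[0,-0.0015,-0.0001,0.0187,0.03]])

```text
time_s: 8.4
tool_pos: [510.6, -15.6, 308.7]
eef_rot: [0.956, 0.292, -0.0, 0.002]
wrist_force: [-1.3, -6.7, 1.1]
gripper_width: 0.345
finger_force: 2.3
```

drive_tool(deltas=[[0.0001,-0.0015,-0.0001,0.0187,0.03],[0,-0.0015,-0.0001,0.0187,0.03]])

```text
time_s: 8.6
tool_pos: [509.0, -13.1, 308.9]
eef_rot: [0.962, 0.274, -0.001, 0.002]
wrist_force: [-0.4, -5.6, 1.3]
gripper_width: 0.347
finger_force: 2.3
```

drive_tool(deltas=[[0.0001,-0.0015,-0.0001,0.0187,0.03],[0,-0.0015,-0.0001,0.0187,0.03]])

```text
time_s: 8.8
tool_pos: [507.4, -10.4, 309.0]
eef_rot: [0.967, 0.256, -0.001, 0.002]
wrist_force: [-0.5, -6.4, 0.3]
gripper_width: 0.348
finger_force: 2.2
```

```bash
python3 st.py
```

```text
t 8.8 r 80.5 ang -148.9 toolx 29.7 f_tool [-3.58  5.28 -0.33] ff 2.2380752640310675 Mz [-1.02  0.27 -0.08]
```

drive_tool(deltas=[[0.0001,-0.0015,-0.0001,0.0187,0.03],[0,-0.0015,-0.0001,0.0187,0.03]])

```text
time_s: 9.0
tool_pos: [505.9, -7.7, 309.2]
eef_rot: [0.971, 0.238, -0.001, 0.002]
wrist_force: [-1.2, -5.5, 0.8]
gripper_width: 0.345
finger_force: 2.3
```

drive_tool(deltas=[[0.0001,-0.0015,-0.0001,0.0187,0.03],[0,-0.0015,-0.0001,0.0187,0.03]])

```text
time_s: 9.2
tool_pos: [504.6, -4.9, 309.4]
eef_rot: [0.976, 0.22, -0.001, 0.001]
wrist_force: [-2.0, -5.5, 0.2]
gripper_width: 0.341
finger_force: 2.3
```

drive_tool(deltas=[[0.0001,-0.0015,-0.0001,0.0187,0.03],[0,-0.0015,-0.0001,0.0187,0.03]])

```text
time_s: 9.4
tool_pos: [503.3, -2.1, 309.5]
eef_rot: [0.979, 0.202, -0.001, 0.001]
wrist_force: [-1.7, -5.0, 0.1]
gripper_width: 0.344
finger_force: 2.2
```

drive_tool(deltas=[[0.0001,-0.0015,-0.0001,0.0187,0.03],[0,-0.0015,-0.0001,0.0187,0.03]])

```text
time_s: 9.6
tool_pos: [502.1, 0.7, 309.7]
eef_rot: [0.983, 0.183, -0.001, 0.001]
wrist_force: [-1.9, -5.7, 1.1]
gripper_width: 0.344
finger_force: 2.2
```

drive_tool(deltas=[[0.0001,-0.0015,-0.0001,0.0187,0.03],[0,-0.0015,-0.0001,0.0187,0.03]])

```text
time_s: 9.8
tool_pos: [501.1, 3.6, 309.9]
eef_rot: [0.986, 0.165, -0.001, 0.001]
wrist_force: [-1.3, -5.5, 0.8]
gripper_width: 0.349
finger_force: 2.2
```

```bash
python3 st.py
```

```text
t 9.8 r 80.2 ang -159.9 toolx 19.0 f_tool [-2.99  4.78 -0.82] ff 2.238582091522403 Mz [-1.01  0.53 -0.04]
```

drive_tool(deltas=[[0.0001,-0.00125,-0.0001,0.0156,0.03],[0,-0.00125,-0.0001,0.0156,0.03]])

```text
time_s: 10.0
tool_pos: [500.3, 6.0, 310.0]
eef_rot: [0.989, 0.149, -0.001, 0.001]
wrist_force: [-0.7, -4.9, 1.3]
gripper_width: 0.35
finger_force: 2.2
```

drive_tool(deltas=[[0.0001,-0.00125,-0.0001,0.0156,0.03],[0,-0.00125,-0.0001,0.0156,0.03]])

```text
time_s: 10.2
tool_pos: [499.8, 8.2, 310.3]
eef_rot: [0.991, 0.134, -0.001, 0.002]
wrist_force: [-2.1, -7.7, 1.1]
gripper_width: 0.347
finger_force: 3.4
```

Finger force jumped from 2.2 to 3.4. One tiny 0.6 mm step will confirm it is the stop.

drive_tool(deltas=[[0,-0.0006,0,0.0075,0.03]])

```text
time_s: 10.3
tool_pos: [499.8, 8.6, 310.3]
eef_rot: [0.991, 0.131, -0.001, 0.002]
wrist_force: [-1.7, -8.3, 0.9]
gripper_width: 0.347
finger_force: 3.7
```

```bash
python3 st.py
```

```text
t 10.3 r 79.9 ang -163.6 toolx 15.0 f_tool [-3.75  7.59 -0.89] ff 3.685396306682378 Mz [-1.47  0.45 -0.05]
```

Confirmed: the force keeps rising with almost no travel, so this is the stop. I back off, rise and turn for the tab.

drive_tool(deltas=[[0,0.003,0,-0.01,0.03],[0,0.003,0,-0.01,0.03],[0,0.003,0,0,0.03],[0,0,0,0,0.03],[0,0,-0.015,0,0.03],[0,0,-0.03,0,0.03],[0,0,-0.035,0,0.03],[0,0,0,0.14,0.036],[0,0,0,0.14,0.036],[0,0,0,0.14,0.036],[0,0,0,0.14,0.036],[0,0,0,0.14,0.036]])

```text
time_s: 11.5
tool_pos: [502.4, 1.8, 390.3]
eef_rot: [0.978, -0.211, -0.0, -0.0]
wrist_force: [0.1, 0.3, 0.8]
gripper_width: 0.411
finger_force: 0.0
```

```bash
python3 st.py
python3 - <<'E'
from h import *
print(read_state()['tool_pos'])
E
```

```text
t 11.5 r 79.6 ang -158.3 toolx -24.3 f_tool [-0.07 -0.3  -0.82] ff 0.0 Mz [-0.03  0.18 -0.02]
[502.43174512   1.75192717 390.28838404]
```

drive_tool(deltas=[[-0.01,-0.028,0,0,0.036],[-0.0105,-0.029,0,0,0.036],[0,0,0,0,0.036],[0,0,0,0,0.036]])

```text
time_s: 11.9
tool_pos: [506.8, 62.5, 390.2]
eef_rot: [0.978, -0.207, -0.0, 0.0]
wrist_force: [0.1, -0.1, 0.6]
gripper_width: 0.415
finger_force: 0.0
```

```bash
python3 st.py
python3 - <<'E'
from h import *
c=cam('wrist','w4');s=read_state();print(s['tool_pos'],proj(c,(507.1,62.1,128))*1.4,proj(c,(576.4,31.2,145))*1.4)
cv2.imwrite('pics/w4v.png',cv2.resize(c['px'],(784,588),interpolation=cv2.INTER_CUBIC))
E
```

```text
t 11.9 r 76.3 ang 155.8 toolx -23.9 f_tool [ 0.14 -0.01 -0.6 ] ff 0.0 Mz [-0.05  0.18  0.01]
[506.91039192  61.90143563 390.18606371] [397.1302808  300.28483109] [397.73164141 138.44565641]
```

View pics/w4v.png

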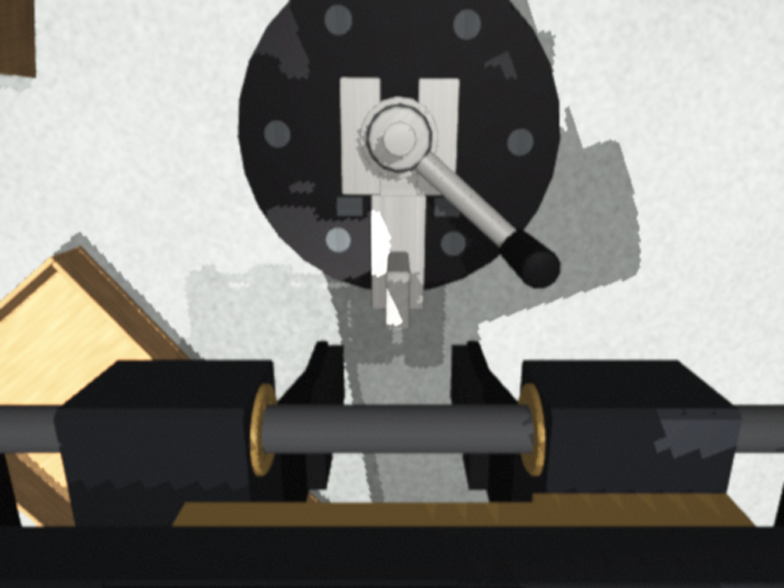

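The picture shows the spindle top at (400,138), as predicted. The tab top is at about (398,300), centred between the fingertips (335 and 458), and the lever grip at (540,268) is clear. I descend to pinch.

drive_tool(deltas=[[0,0,0.02,0,0.036],[0,0,0.03,0,0.036],[0,0,0.025,0,0.036],[0,0,0.015,0,0.036],[0,0,0.01,0,0.036],[0,0,0.008,0,0.036],[0,0,0,0,0.036],[0,0,0,0,0.036]])

```text
time_s: 12.75
tool_pos: [507.3, 61.6, 282.7]
eef_rot: [0.978, -0.208, 0.0, -0.0]
wrist_force: [0.6, -0.2, 0.4]
gripper_width: 0.416
finger_force: 0.0
```

drive_tool(deltas=[[0,0,0,0,0.016],[0,0,0,0,0.012],[0,0,0,0,0.008],[0,0,0,0,0.004],[0,0,0,0,0.004]], force=8)

```text
time_s: 13.25
tool_pos: [507.1, 61.9, 282.6]
eef_rot: [0.978, -0.208, 0.0, -0.0]
wrist_force: [0.5, -1.4, 1.5]
gripper_width: 0.14
finger_force: 8.0
```

```bash
python3 st.py; python3 -c "
from h import *
s=read_state();print(s['tool_pos'],s['gripper_width']*87,s['wrist_force'])"
```

```text
t 13.25 r 75.8 ang 156.1 toolx -24.0 f_tool [ 1.04  1.02 -1.51] ff 7.993118515005335 Mz [ 0.01  0.22 -0.01]
[507.10983998  61.87814153 282.56545251] 12.21642618994638 [ 0.53474913 -1.35844958  1.50890748]
```

drive_tool(deltas=[[0,0,0,0,0.004],[0,0,0,0,0.004],[0,0,-0.002,0,0.004],[0,0,-0.002,0,0.004],[0,0,-0.002,0,0.004],[0,0,-0.002,0,0.004],[0,0,0,0,0.004],[0,0,0,0,0.004]], force=50)

```text
time_s: 14.05
tool_pos: [507.0, 61.8, 290.2]
eef_rot: [0.978, -0.208, -0.0, 0.0]
wrist_force: [-0.3, 0.4, -2.3]
gripper_width: 0.133
finger_force: 50.0
```

```bash
python3 st.py
python3 - <<'E'
from h import *
c=cam('wrist','w5');d=cam('scene','s5');s=read_state();print(s['tool_pos'],s['gripper_width']*87,s['wrist_force'])
C=cv2.resize(c['px'][0:240,130:450],(448,336)); D=cv2.resize(d['px'][200:284,225:313],(352,336),interpolation=cv2.INTER_CUBIC)
cv2.imwrite('pics/w5v.png',np.hstack([C,D]))
E
```

```text
t 14.05 r 75.8 ang 156.2 toolx -24.0 f_tool [-0.45 -0.29  2.26] ff 49.993800558149815 Mz [ 0.02  0.23 -0.05]
[506.99949446  61.82666902 290.20186422] 11.7396859930985 [ 0.36312972 -0.04545871 -2.52741743]
```

View pics/w5v.png

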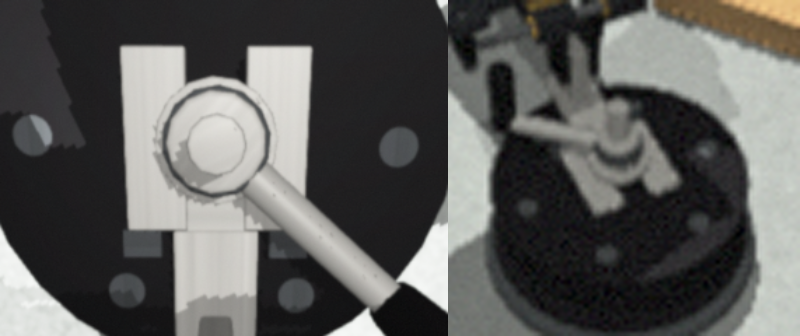

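The left half shows the keeper lifted, the spindle centred in the slot (centre at 216), and the shoulders still inside the ledges. Only the plate's weight (2.3 N) is felt. I draw it out slowly.

drive_tool(deltas=[[-0.002,0,-0.0002,0,0.004],[-0.003,0,0,0,0.004],[-0.004,0,0,0,0.004],[-0.004,0,0,0,0.004]])

```text
time_s: 14.55
tool_pos: [494.7, 67.3, 290.4]
eef_rot: [0.978, -0.208, -0.0, 0.0]
wrist_force: [0.4, 0.2, -2.8]
gripper_width: 0.135
finger_force: 50.0
```

```bash
python3 st.py
```

```text
t 14.55 r 89.3 ang 156.2 toolx -24.0 f_tool [ 0.3  -0.39  2.85] ff 49.99376490712166 Mz [-0.01  0.3   0.01]
```

drive_tool(deltas=[[-0.005,0,0,0,0.004],[-0.007,0,0,0,0.004],[-0.007,0,0,0,0.004],[-0.007,0,0,0,0.004],[-0.007,0,0,0,0.004],[-0.008,0,0,0,0.004],[-0.008,0,0,0,0.004],[-0.007,0,0,0,0.004],[0,0,-0.01,0,0.004],[0,0,-0.02,0,0.004],[0,0,-0.02,0,0.004],[0,0,0,0,0.004]])

```text
time_s: 15.75
tool_pos: [445.2, 89.8, 343.1]
eef_rot: [0.978, -0.208, 0.004, -0.001]
wrist_force: [0.5, 0.5, -2.8]
gripper_width: 0.136
finger_force: 50.0
```

```bash
python3 st.py
python3 - <<'E'
from h import *
p=np.array([495,333.]);k=np.radians(14.1);t=p-43*np.array([np.cos(k),np.sin(k)]);s=read_state()
c=cam('wrist','w6');print(s['tool_pos'],t)
# tray angle from w/ top again
for n in ['top','scene']:
    pass
E
```

```text
t 15.75 r 143.7 ang 155.9 toolx -24.0 f_tool [ 0.26 -0.66  2.79] ff 49.993925504386425 Mz [ 0.02  0.21 -0.04]
[445.18273173  89.83685009 343.06078878] [453.29550334 322.52455449]
```

drive_tool(deltas=[[-0.006,-0.015,0,0,0.004],[-0.013,-0.032,0,0,0.004],[-0.0145,-0.036,0,0,0.004],[-0.0145,-0.036,0,0,0.004],[-0.0145,-0.036,0,0,0.004],[-0.013,-0.032,0,0,0.004],[-0.0085,-0.021,0,0,0.004],[-0.003,-0.008,0,0,0.004],[0,0,0,-0.13,0.004],[0,0,0,-0.135,0.004],[0,0,0,-0.135,0.004],[0,0,0,-0.135,0.004]])

```text
time_s: 17.0
tool_pos: [452.1, 321.5, 339.4]
eef_rot: [0.998, 0.061, -0.001, 0.001]
wrist_force: [0.5, -0.6, -2.1]
gripper_width: 0.13
finger_force: 50.0
```

drive_tool(deltas=[[0,0,0,-0.13,0.004],[0,0,0,0,0.004],[0,0,0,0,0.004]])

```text
time_s: 17.3
tool_pos: [452.2, 321.8, 339.9]
eef_rot: [0.993, 0.121, -0.001, 0.0]
wrist_force: [-0.6, -1.3, -2.7]
gripper_width: 0.132
finger_force: 50.0
```

```bash
python3 st.py
python3 - <<'E'
from h import *
c=cam('wrist','w7');s=read_state();print(s['tool_pos'])
im=cv2.resize(c['px'],(784,588),interpolation=cv2.INTER_CUBIC)
k=np.radians(14.1);e=np.array([np.cos(k),np.sin(k)]);n=np.array([-e[1],e[0]]);o=np.array([495,333.])
for sx,sy in [(1,1),(1,-1),(-1,1),(-1,-1)]:
    q=proj(c,[*(o+85*sx*e+85*sy*n),35])*1.4; print(q.round()); cv2.drawMarker(im,tuple(int(v) for v in q),(0,0,255))
    q=proj(c,[*(o+81*sx*e+81*sy*n),5])*1.4; print(' fl',q.round())
cv2.imwrite('pics/w7v.png',im)
E
```

```text
t 17.3 r 316.0 ang 113.1 toolx 13.9 f_tool [-0.92  1.08  2.74] ff 49.99365884810686 Mz [-0.11  0.24 -0.01]
[452.23511809 321.99077281 340.00143107]
[222.  25.]
 fl [247.  44.]
[565.  24.]
 fl [540.  43.]
[250. 344.]
 fl [268. 320.]
[540. 343.]
 fl [522. 320.]
```

View pics/w7v.png

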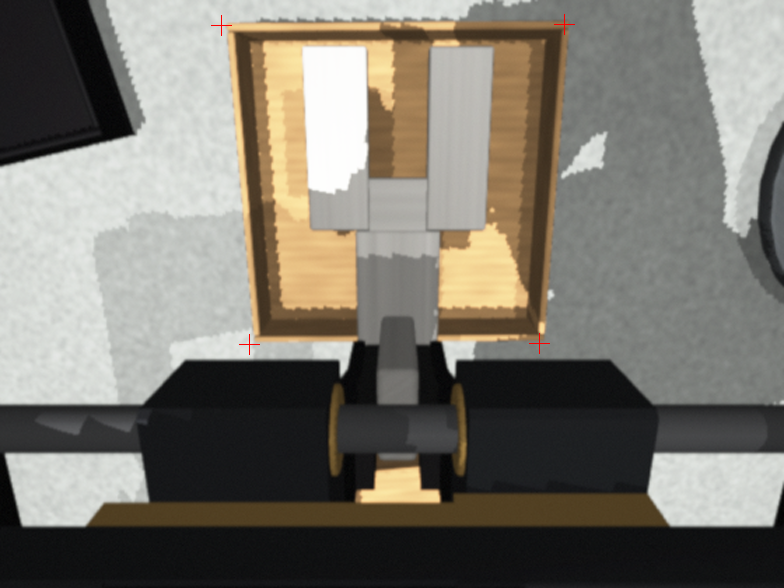

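The picture shows the tray corners at (230,25), (566,24), (257,340) and (541,340), within about 3 mm of my estimate (red marks). The keeper is squared to the tray and centred, so I lower it.

drive_tool(deltas=[[0,0,0.012,0,0.004],[0,0,0.025,0,0.004],[0,0,0.03,0,0.004],[0,0,0.025,0,0.004],[0,0,0.012,0,0.004],[0,0,0.006,0,0.004],[0,0,0.004,0,0.004],[0,0,0.003,0,0.004],[0,0,0.002,0,0.004],[0,0,0.001,0,0.004],[0,0,0.001,0,0.004],[0,0,0,0,0.004]])

```text
time_s: 18.55
tool_pos: [452.3, 322.6, 219.7]
eef_rot: [0.992, 0.123, 0.0, -0.0]
wrist_force: [0.3, -0.2, -3.5]
gripper_width: 0.135
finger_force: 50.0
```

drive_tool(deltas=[[0,0,0.0008,0,0.004],[0,0,0.0008,0,0.004],[0,0,0.0008,0,0.004],[0,0,0,0,0.004]])

```text
time_s: 18.95
tool_pos: [452.2, 322.6, 216.9]
eef_rot: [0.992, 0.123, -0.0, 0.0]
wrist_force: [0.2, 0.1, -2.7]
gripper_width: 0.132
finger_force: 50.0
```

```bash
python3 st.py
```

```text
t 18.95 r 316.7 ang 113.1 toolx 14.1 f_tool [ 0.21 -0.06  2.65] ff 49.993801675736904 Mz [-0.11  0.21 -0.04]
```

drive_tool(deltas=[[0,0,0.0008,0,0.004],[0,0,0.0008,0,0.004],[0,0,0.0008,0,0.004],[0,0,0,0,0.004]])

```text
time_s: 19.35
tool_pos: [452.2, 322.5, 214.5]
eef_rot: [0.992, 0.123, -0.0, 0.0]
wrist_force: [-0.4, -0.6, -3.2]
gripper_width: 0.135
finger_force: 50.0
```

drive_tool(deltas=[[0,0,0.0005,0,0.004],[0,0,0.0005,0,0.004],[0,0,0,0,0.004]])

```text
time_s: 19.65
tool_pos: [452.2, 322.6, 213.6]
eef_rot: [0.992, 0.123, -0.0, 0.0]
wrist_force: [-0.0, -0.4, -3.2]
gripper_width: 0.133
finger_force: 50.0
```

drive_tool(deltas=[[0,0,0.0005,0,0.004],[0,0,0.0005,0,0.004],[0,0,0,0,0.004]])

```text
time_s: 19.95
tool_pos: [452.3, 322.6, 212.7]
eef_rot: [0.992, 0.123, 0.0, -0.0]
wrist_force: [0.4, -0.5, -1.5]
gripper_width: 0.129
finger_force: 50.0
```

drive_tool(deltas=[[0,0,0.0005,0,0.004],[0,0,0,0,0.004],[0,0,0,0,0.004]])

```text
time_s: 20.25
tool_pos: [452.2, 322.6, 212.6]
eef_rot: [0.992, 0.123, 0.0, -0.0]
wrist_force: [-1.8, -0.5, 3.9]
gripper_width: 0.138
finger_force: 50.0
```

```bash
python3 st.py
```

```text
t 20.25 r 316.7 ang 113.1 toolx 14.1 f_tool [-1.91  0.03 -3.91] ff 49.993777479976416 Mz [-0.2   0.33  0.05]
```

It is seated on the floor. I release softly and rise.

drive_tool(deltas=[[0,0,-0.0003,0,0.004],[0,0,0,0,0.004]], force=6)

```text
time_s: 20.45
tool_pos: [452.3, 322.6, 212.6]
eef_rot: [0.992, 0.123, 0.0, -0.0]
wrist_force: [-1.4, -0.3, 2.0]
gripper_width: 0.134
finger_force: 6.0
```

drive_tool(deltas=[[0,0,0,0,0.016],[0,0,0,0,0.025],[0,0,0,0,0.036],[0,0,0,0,0.036],[0,0,-0.01,0,0.036],[0,0,-0.03,0,0.036],[0,0,-0.04,0,0.036],[0,0,-0.04,0,0.036],[0,0,-0.04,0,0.036],[0,0,0,0,0.036],[0,0,0,0,0.036]])

```text
time_s: 21.55
tool_pos: [452.1, 322.6, 374.1]
eef_rot: [0.992, 0.123, 0.002, -0.0]
wrist_force: [0.0, 0.1, -0.5]
gripper_width: 0.415
finger_force: 0.0
```

```bash
python3 st.py
python3 - <<'E'
from h import *
c=cam('wrist','w8');d=cam('top','t8')
C=cv2.resize(c['px'],(448,336)); D=cv2.resize(d['px'][135:255,165:365],(350,210),interpolation=cv2.INTER_CUBIC); D=cv2.copyMakeBorder(D,0,126,0,0,0)
cv2.imwrite('pics/w8v.png',np.hstack([C,D]))
E
```

```text
t 21.55 r 316.8 ang 113.1 toolx 14.1 f_tool [ 0.03 -0.08  0.52] ff 0.0 Mz [-0.12  0.14 -0.  ]
```

View pics/w8v.png

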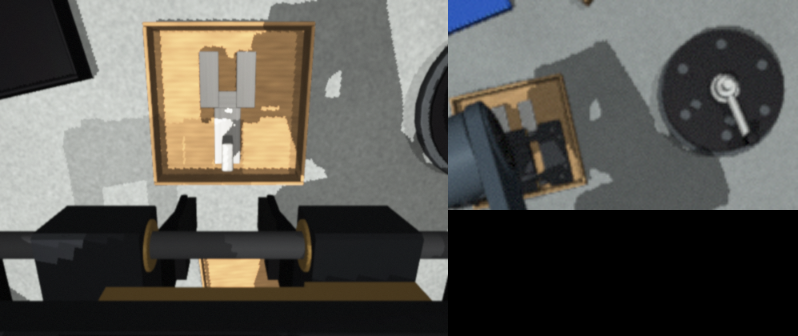

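The picture shows the keeper flat in the tray, with its fork at (227,78) and tab at (227,155). The stand is clear, the lever is still at its stop, and the arm touches nothing.

```bash
python3 -c "
from station import *
print(job_done())"
```

```text
the job is handed in; nothing more can be done
None
```

The nut is loosened to its hard stop with about 7.6 N at the grip, and the keeper plate lies flat in the larger cardboard tray; I handed the job in at about 21.6 s of the 72 s allowed.

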